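# Jog the gantry four clicks and store the position

## Robot

A 6-joint arm with a two-finger parallel gripper is mounted at the origin on the work surface. World frame = base frame: x ahead of the robot, y to its left, z up, the work surface at z = 0. Lengths are in m, angles in degrees, forces in N, time in s.
With the tool pointing down it reaches from about 0.375 to 0.9 m from the base axis. Payload 3.1 kg.
Tool frame: the origin (TCP) lies between the finger pads; the fingertips stand 11 mm ahead of it and the grasp point (between the pads) lies 8 mm behind it; x points along the fingers, y is the direction in which the jaws open and shut, and the axes are right-handed (so a half turn about x gives the same grasp; the last joint's range is limited). The gripper opens to 87 mm and grips with 3 to 60 N. Pads are 19 mm wide; open, the fingers measure 117 mm over their backs; the gripper's body (75 mm by 190 mm) begins 51 mm behind the grasp point.
Start: joints at [-10.227, 30.224, 82.088, -0, 67.689, -10.227], TCP at [0.625, 0, 0.234] pointing down, gripper open.
Joint ranges: [-176.69, 176.69], [-43.24, 126.21], [12.49, 139.97], [-82, 262], [0, 151.66], [-163.58, 163.58]. Speed limits (degrees/s): [159.86, 159.86, 180, 180, 180, 180].

## Interface

Orientations are given as a 3x3 rotation matrix whose columns are the frame's x, y, z axes.
In Python, from rig import bot gives the robot as it stands.
- The arm moves only by the shell command python3 -m inch 'ROWS' [OPENING]. ROWS is a JSON object of lists of equal length, an entry for each row: "dp": the shift along the tool's x, y, z in mm, a list of three; "yaw": the turn about the tool's x in degrees. In form: {"dp": [[tx, ty, tz], ...], "yaw": [yaw, ...]}. A call has 1 to 20 rows; each row shifts and turns the commanded pose from where the row before left it, along the tool's axes as they then stand; what a row does not reach is not made up. A row lasts 1/12 s, in which the tool goes at most 41.7 mm and 7.16 degrees, less where a joint would pass 70% of its speed; a pose out of reach is approached as far as the arm can. A call is refused whole if a number of a shift passes 41.7 or a number of a turn 7.16, either way. A call with a gripper value outside its range is refused whole. OPENING is the finger opening in mm, from 0 to 87, set as the call begins (- or left out, the last holds). The fingers move at their own pace and stop on an object; the grip force is fixed at half the most. Time passes only in rows, so rows that do not move let the fingers close. It gives the time, the measured TCP pose, the force and the opening at its end, in the units of the state.
- bot.read_state(): the state, without advancing time (a new reading comes with each control period).
- bot.capture(name): name is "scene" or "side" or "wrist"; returns a dict with "color" (400x640x3 uint8, red, green, blue), "intrinsics" (3x3 intrinsics, pixels), "pose" (4x4, takes a point from camera to world coordinates). Camera axes: x right, y down, z forward; pixel columns grow to the right and rows downward; lengths in m; the calibration is good to about 2 mm. A picture is of the moment at which its call begins. There is no depth.
- bot.hand_in(): hands the job in, once; it reports no verdict.
The state is a dict: "time_s": time; "joint_positions": joint angles; "qvel": joint speeds; "tau": joint torques, N m; "position": TCP position; "tcp_rot": TCP orientation; "force": force on the tool from outside, world axes, zero at the start; "moment": the same for the moment, N m; "opening": opening from 0.0 (shut) to 1.0 (fully open).
Only numpy, scipy, OpenCV 4.12 (cv2) and the standard library are available. Lean on these libraries where they do the work, as an engineer would, in place of code of your own. Each camera call takes 0.05 s, during which the arm holds its last target.

## Task

On the jog box, turn the click-stop dial four clicks clockwise (seen from above) from where it stands, and let it come to rest in that click, free of the fingers. Then press the one large key on the key box gently but fully down to store the new position, and let it come up again. Leave the two small keys alone, do not lean on the jog box's lid, and be light on the large key: it must never take a hard push (about 20 N is too much).

Things in the scene. Friction and masses are not known exactly. Their poses are not given: they have to be found in the camera images.
- jogbox: White control box fixed to the table, 140 (x) x 150 (y) x 70 high mm, with the dial in the middle of its lid and three dark round connectors on its far side. Origin: centre of its underside, on the table; z up. It stands to the left or right, turned up to about 0.7 rad either way.
- dial_grip (a point): Centre of the dial's black grip bar, on the dial's upright turning axis, 106 mm above the table; bar 44 mm long, 14 thick, 44 high, its top 20 mm above this point, on a round aluminium skirt (60 mm diameter, 9 thick) whose top is 23 mm below this point. Axes turn with the dial: x along the bar (mark towards -x), y across its two flat faces, z up.
- dial: Dial (skirt and bar); origin on its axis under the skirt, 74 mm above the table. 12 clicks a turn (30 degrees each), both ways, no end stops. It starts at rest in a click, its mark at the box's own -x side. It drives the click-stop shaft inside through a soft torsion spring, about 0.34 N m/rad; clicks are felt in the moment, not shown by the angle of the held dial.
- dial_mark (a point): Short black mark on the skirt's top (a white line on the bar's top points to it), 28 mm from the axis, 83 mm above the table; turns with the dial. Twist about 40 degrees from rest (moment grows to about 0.24 N m) and the shaft jumps one click: the moment drops at once by about 0.17. Each next click takes 30 degrees more. Let go, the dial springs back to the shaft's click and shows the clicks made; a regrasp loses none.
- keybox: White box fixed to the table, 120 (x) x 170 (y) x 55 high mm, with three round grey keys in a row along its y. Origin: centre of its underside; z up. It stands on the other side from the jog box, at a yaw up to about 0.35 rad. In its frame the large key is at x 0, y +45 mm; the small keys are at y -15 and -55 mm.
- key_top (a point): Centre of the top face of the large key (32 mm diameter) on the key box, 77 mm above the table, standing out of a round black housing; z up.
- key (a joint): Large key: 0 up, 0.006 m fully down; a spring pushes it back, 7 N when fully down.
- key2 (a joint): Small key (18 mm diameter) in the middle of the row: 0 up, 0.005 down.
- key3 (a joint): Small key (18 mm diameter) at the end of the row: 0 up, 0.005 down.

How it is judged (in metres and radians):
On the way, in this order (a step that is already met when the one before it is completed fails the run):
1. the dial rests, let go, four clicks clockwise of its start (distance of dial_mark from where it was at the start of the episode between 0.046 and 0.051 m and y of dial_mark in the frame of jogbox above 0.005 m and contact force between anything else and dial below 0.2 N), for 0.3 s.
2. the large key is pressed fully down with the dial still there (all of step 1 and value of joint key above 0.0045 m), for 0.05 s.
At the end, for the whole second after the job is handed in: The dial rests free, four clicks (120 degrees) clockwise of where it began (within about 5 degrees: its mark 46 to 51 mm from its start point), after the large key has been pressed to at least 4.5 of its 6 mm, and the key is up again (within 1 mm) (all of step 1 and value of joint key below 0.001 m); the robot touches nothing.
It fails at once if the large key takes more than 20 N (contact force between anything else and key above 20 N).
It fails at once if a small key is pressed (2 mm or more) (value of joint any of key2, key3 above 0.002 m).
It fails at once if the robot leans on the jog box's housing with more than 20 N (contact force between any of the fingers, the arm and jogbox_c0 above 20 N).
It also fails if it takes over 72 s, if anything falls off the work surface, if the arm or the gripper's body presses on something with over 40 N, if the wrist force passes 120 N, or if a joint passes its speed limit or range.

## Working session

There is one attempt and no reset: what is moved stays moved. The work goes in short steps, Python scripts to look and compute and a shell command to move; the robot and the scene stay as the last step left them, time stands still between calls to the robot, and variables do not carry over. Pictures are saved under pics/ and viewed, and the job is handed in when it is done.

```bash
ls; mkdir -p pics
python3 - <<'E'
from rig import bot
import cv2,pickle
s=bot.read_state();print(s)
for n in("scene","side","wrist"):
    c=bot.capture(n);cv2.imwrite(f"pics/{n}0.png",c["color"][:,:,::-1]);pickle.dump(c,open(f"{n}0.pkl","wb"));print(n,c["intrinsics"].round(1).tolist(),c["pose"].round(3).tolist())
E
```

```text
pics
{'time_s': 0.0, 'joint_positions': array([-1.02278585e+01,  3.02771404e+01,  8.21540163e+01, -1.45419329e-03,
        6.76891414e+01, -1.02276980e+01]), 'qvel': array([-0.18028478, -0.05146897, -0.08437137, -0.09261068,  0.13856384,
       -0.0194497 ]), 'tau': array([-5.45745443e-04, -4.40045428e+01, -1.76593530e+01,  6.32597599e-02,
        5.83207863e-02, -1.53719384e-04]), 'position': array([6.24313010e-01, 1.40262738e-04, 2.32604336e-01]), 'tcp_rot': array([[-2.07040080e-03,  9.99997857e-01,  6.49660515e-06],
       [ 3.49703694e-04,  7.22064704e-06, -9.99999939e-01],
       [-9.99997796e-01, -2.07039840e-03, -3.49717894e-04]]), 'force': array([-0.14959644,  0.39331131, -0.08283542]), 'moment': array([-0.01695697,  0.03676501, -0.01774694]), 'opening': 0.9991767274933394}
scene [[511.7, 0.0, 317.6], [0.0, 511.7, 196.4], [0.0, 0.0, 1.0]] [[-0.378, 0.789, -0.484, 0.972], [0.926, 0.327, -0.191, 0.194], [0.007, -0.52, -0.854, 0.849], [0.0, 0.0, 0.0, 1.0]]
side [[390.9, 0.0, 318.2], [0.0, 390.9, 200.0], [0.0, 0.0, 1.0]] [[0.992, -0.095, 0.088, 0.472], [-0.128, -0.597, 0.792, -0.507], [-0.022, -0.797, -0.604, 0.472], [0.0, 0.0, 0.0, 1.0]]
wrist [[292.7, 0.0, 316.0], [0.0, 292.7, 196.5], [0.0, 0.0, 1.0]] [[1.0, 0.001, -0.002, 0.625], [0.001, -0.955, -0.296, 0.083], [-0.002, 0.296, -0.955, 0.383], [0.0, 0.0, 0.0, 1.0]]
```

View pics/scene0.png

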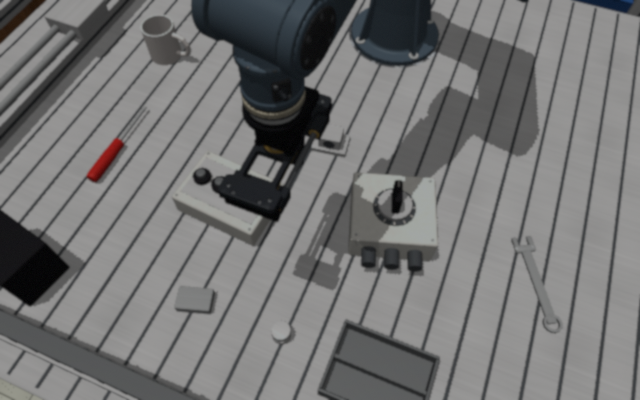

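View pics/side0.png

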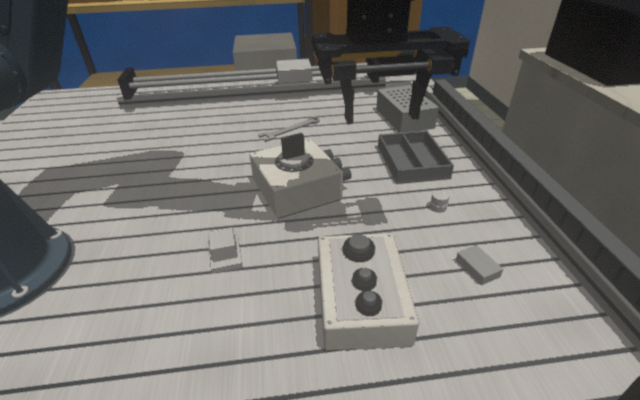

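View pics/wrist0.png

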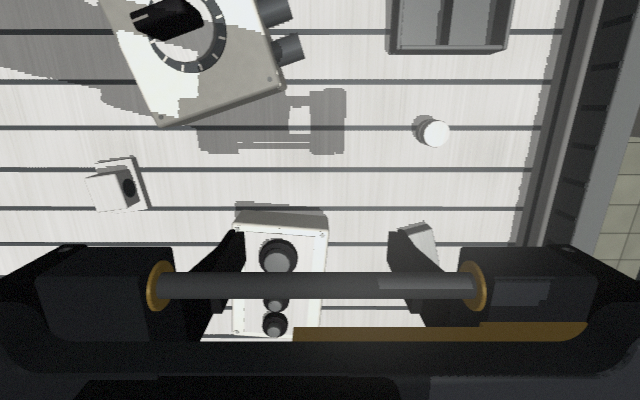

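The scene view shows the jog box with the dial at about (396,200) and its connectors on the +x side at row 258. The key box lies partly under the gripper. In the side view the large key is at about (358,246) and the dial bar at (292,146). In the wrist view the large key is at (277,260) and the dial is cut off at the top left. I'll zoom in next.

Run:
```python
import cv2,pickle,numpy as np
def crop(n,x0,y0,x1,y1,f):
    c=pickle.load(open(f"{n}0.pkl","rb"))["color"][y0:y1,x0:x1,::-1];return cv2.resize(c,None,fx=f,fy=f,interpolation=cv2.INTER_CUBIC)
cv2.imwrite("pics/z_scene.png",crop("scene",335,150,455,280,4.5))
cv2.imwrite("pics/z_side.png",crop("side",240,120,430,350,2.6))
cv2.imwrite("pics/z_wrist.png",crop("wrist",90,0,340,350,1.7))
```

```text
(no output)
```

View pics/z_scene.png

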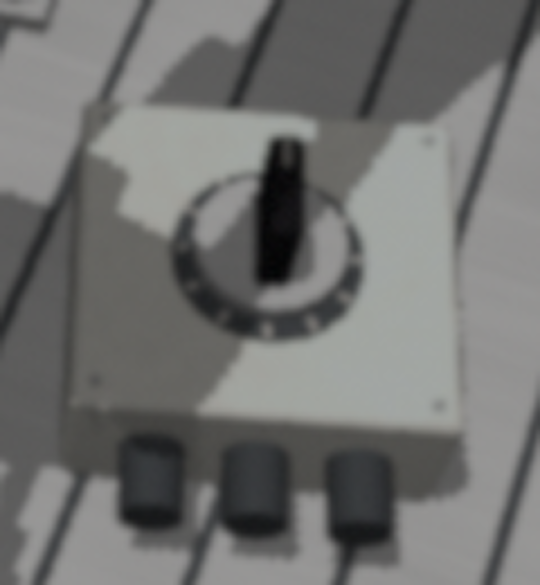

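View pics/z_side.png

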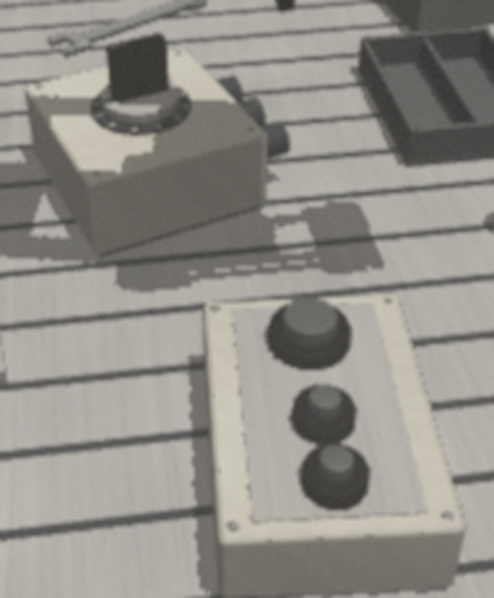

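View pics/z_wrist.png

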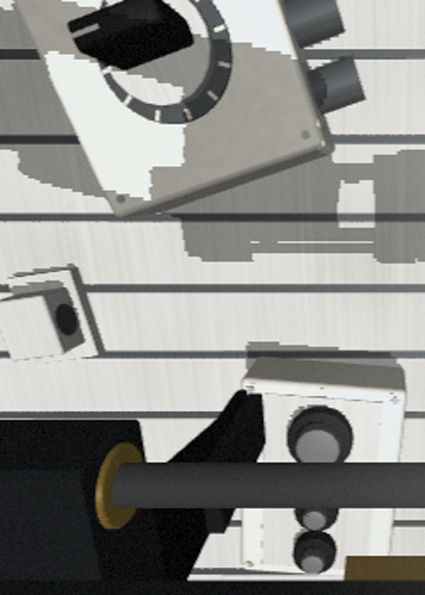

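```bash
cat > h.py <<'E'
import numpy as np,pickle
def ray(c,u,v):
    d=c["pose"][:3,:3]@np.linalg.solve(c["intrinsics"],[u,v,1]);return c["pose"][:3,3],d/np.linalg.norm(d)
def plane(c,u,v,z):
    o,d=ray(c,u,v);return o+d*(z-o[2])/d[2]
def proj(c,p):
    q=c["pose"][:3,:3].T@(np.array(p)-c["pose"][:3,3]);q=c["intrinsics"]@q;return q[:2]/q[2]
def tri(L):
    A=0;b=0
    for c,u,v in L:
        o,d=ray(c,u,v);P=np.eye(3)-np.outer(d,d);A=A+P;b=b+P@o
    return np.linalg.solve(A,b)
def load(n): return pickle.load(open(n+".pkl","rb"))
E
python3 - <<'E'
from h import *
sc,si,wr=[load(n+"0") for n in("scene","side","wrist")]
S=lambda u,v:(335+u/4.5,150+v/4.5)
D=lambda u,v:(240+u/2.6,120+v/2.6)
W=lambda u,v:(90+u/1.7,v/1.7)
print("jog scene screws z.07")
for p in [(430,142),(95,380),(438,405)]: print(plane(sc,*S(*p),.07).round(4))
print("corners lid"); 
for p in [(88,105),(448,128),(72,403),(462,433)]: print(plane(sc,*S(*p),.07).round(4))
print("skirt centre scene z.083",plane(sc,*S(268,257),.083).round(4), "bar top ends z.126",plane(sc,*S(287,137),.126).round(4))
print("wrist lid screws",plane(wr,*W(121,199),.07).round(4),plane(wr,*W(305,134),.07).round(4))
print("side lid screws",[plane(si,*D(*p),.07).round(4) for p in [(38,92),(178,52),(250,131),(97,178)]])
print("side bartop",[plane(si,*D(*p),.126).round(4) for p in [(109,49),(165,36)]])
print("keybox screws side",[plane(si,*D(*p),.055).round(4) for p in [(216,309),(390,300),(233,525),(447,515)]])
print("key side z.077",[plane(si,*D(*p),.077).round(4) for p in [(311,316),(324,399),(337,459)]])
print("key wrist z.077",[plane(wr,*W(*p),.077).round(4) for p in [(319,447),(315,520),(315,563)]])
print("tri key",tri([(si,*D(311,316)),(wr,*W(319,447))]))
E
```

```text
jog scene screws z.07
[0.4237 0.1979 0.07  ]
[0.5766 0.1096 0.07  ]
[0.5371 0.2328 0.07  ]
corners lid
[0.4597 0.064  0.07  ]
[0.4143 0.2028 0.07  ]
[0.589  0.1049 0.07  ]
[0.545  0.2443 0.07  ]
skirt centre scene z.083 [0.5079 0.1544 0.083 ] bar top ends z.126 [0.4815 0.1473 0.126 ]
wrist lid screws [0.4643 0.0714 0.07  ] [0.5779 0.1082 0.07  ]
side lid screws [array([0.4229, 0.1866, 0.07  ]), array([0.5371, 0.2323, 0.07  ]), array([0.5758, 0.1052, 0.07  ]), array([0.4631, 0.0639, 0.07  ])]
side bartop [array([0.4799, 0.1418, 0.126 ]), array([0.5212, 0.1547, 0.126 ])]
keybox screws side [array([ 0.5275, -0.062 ,  0.055 ]), array([ 0.6322, -0.07  ,  0.055 ]), array([ 0.5147, -0.2136,  0.055 ]), array([ 0.6176, -0.2228,  0.055 ])]
key side z.077 [array([ 0.5765, -0.0993,  0.077 ]), array([ 0.57  , -0.1609,  0.077 ]), array([ 0.5677, -0.1994,  0.077 ])]
key wrist z.077 [array([ 0.5793, -0.0942,  0.077 ]), array([ 0.5741, -0.1541,  0.077 ]), array([ 0.5725, -0.1924,  0.077 ])]
tri key [ 0.57807998 -0.09599982  0.07360319]
```

Estimates so far:
- **Jog box:** axis at about (0.501, 0.152), yaw about 17.5°. The screw spacing comes out at 119 x 135 mm, which fits the lid.
- **Large key:** about (0.578, -0.097). The keybox screws plus the given offset put it at (0.577, -0.097), so they agree.

I'll move above the dial with the jaws across the bar, then check again.

```bash
python3 -m inch '{"dp": [[0,-15.4,-19],[0,-15.4,-19],[0,-15.4,-19],[0,-15.4,-19],[0,-15.4,-19],[0,-15.4,-19],[0,-15.4,-19],[0,-15.4,-19],[0,0,0],[0,0,0],[0,0,0],[0,0,0],[0,0,0],[0,0,0],[0,0,0],[0,0,0],[0,0,0],[0,0,0],[0,0,0]], "yaw": [0,0,0,0,0,0,0,0,-7,-7,-7,-7,-7,-7,-7,-7,-7,-7,-7]}' 87
python3 -m inch '{"dp": [[0,0,0],[0,0,0],[0,0,0],[0,0,0],[0,0,0],[0,0,0],[0,0,0],[0,0,0]], "yaw": [-7,-7,-7,-7,-2.5,0,0,0]}' 87
python3 - <<'E'
from rig import bot
import cv2,pickle
for n in("scene","wrist"):
    c=bot.capture(n);cv2.imwrite(f"pics/{n}1.png",c["color"][:,:,::-1]);pickle.dump(c,open(f"{n}1.pkl","wb"))
s=bot.read_state()
for k in("time_s","position","tcp_rot","force","moment","joint_positions"):print(k,s[k])
E
```

```text
time_s: 1.73
position: [0.5015, 0.152, 0.2333]
tcp_rot: [[-0.001, 0.219, 0.976], [-0.0, 0.976, -0.219], [-1.0, -0.0, -0.001]]
force: [1.2, -0.1, -0.8]
opening: 1.002
time_s: 2.4
position: [0.5016, 0.152, 0.2334]
tcp_rot: [[-0.0, -0.3, 0.954], [0.0, 0.954, 0.3], [-1.0, 0.0, -0.0]]
force: [-0.2, -0.9, -0.2]
opening: 0.998
time_s 2.5
position [0.50171039 0.15203421 0.2334696 ]
tcp_rot [[-1.93460283e-04 -3.00030330e-01  9.53929643e-01]
 [ 9.95195465e-06  9.53929660e-01  3.00030338e-01]
 [-9.99999981e-01  6.75374186e-05 -1.81561614e-04]]
force [ 0.13996785  0.08281185 -0.24746936]
moment [ 0.15124811  0.03814686 -0.01457142]
joint_positions [ 4.63358767e+00  2.24950496e+01  9.64720449e+01  1.67290843e-03
  6.10439076e+01 -1.02826648e+02]
```

View pics/wrist1.png

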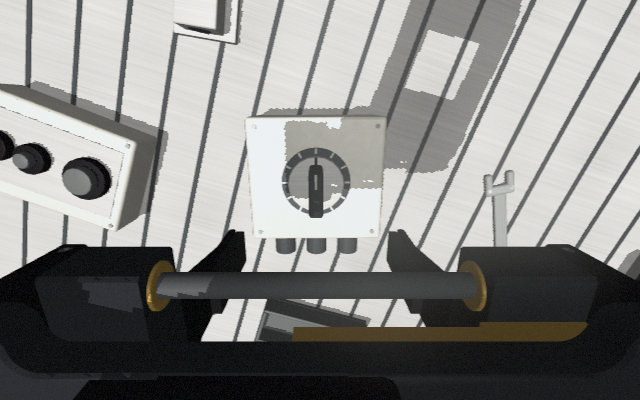

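View pics/scene1.png

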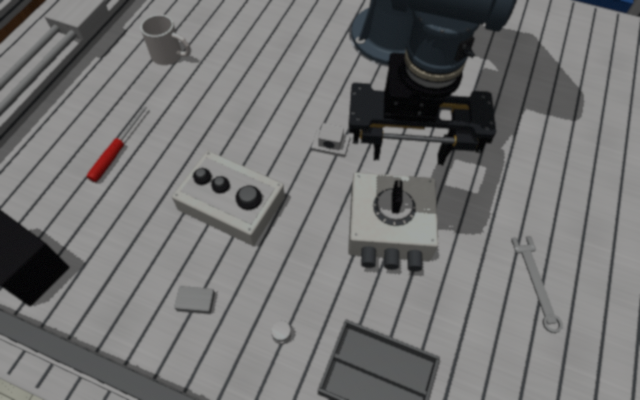

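The wrist view now shows the whole jog box, with the bar running from (316,160) to (316,217), the ring centred at about (316,181) and the lid screws at its corners. The large key is visible at (90,178). The scene view shows the gripper above the dial. Next I'll refine these numbers.

Run:
```python
from h import *
import cv2
wr,sc=load("wrist1"),load("scene1")
img=cv2.resize(wr["color"][95:250,0:400,::-1],None,fx=2,fy=2,interpolation=cv2.INTER_CUBIC);cv2.imwrite("pics/z1.png",img)
img=cv2.resize(wr["color"][105:245,240:395,::-1],None,fx=4,fy=4,interpolation=cv2.INTER_CUBIC);cv2.imwrite("pics/z2.png",img)
img=cv2.resize(sc["color"][150:250,165:295,::-1],None,fx=5,fy=5,interpolation=cv2.INTER_CUBIC);cv2.imwrite("pics/z3.png",img)
g=cv2.cvtColor(wr["color"],cv2.COLOR_RGB2GRAY)
m=np.zeros_like(g);m[140:225,275:360]=(g[140:225,275:360]<40)*255
n,l,st,ce=cv2.connectedComponentsWithStats(m)
for i in range(1,n):
    if st[i][4]>40:
        print(st[i],ce[i]);c=cv2.findContours((l==i).astype(np.uint8),0,2)[0][0];print(cv2.minAreaRect(c))
```

```text
(no output)
```

View pics/z2.png

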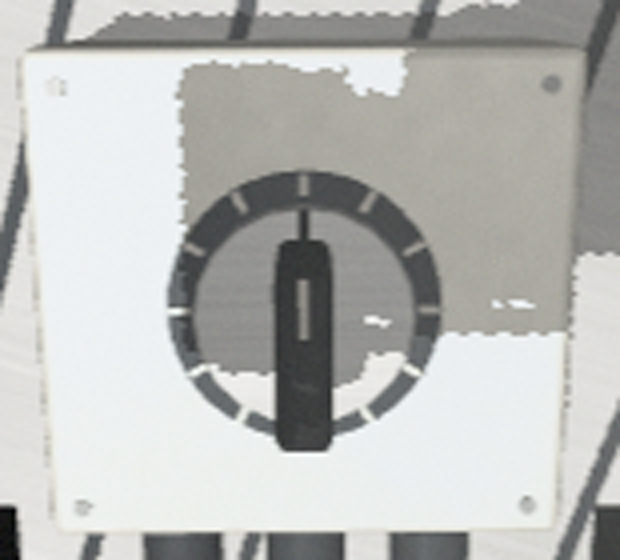

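View pics/z1.png

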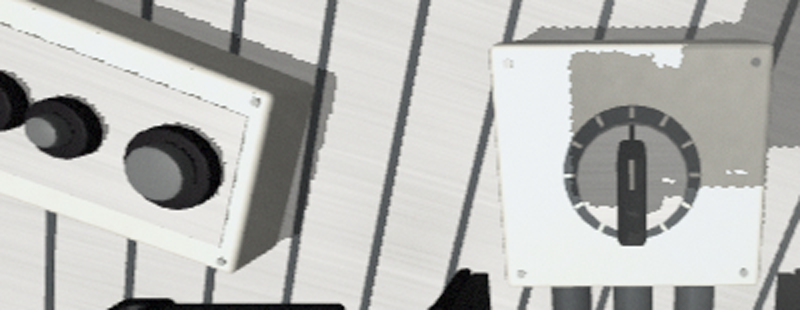

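View pics/z3.png

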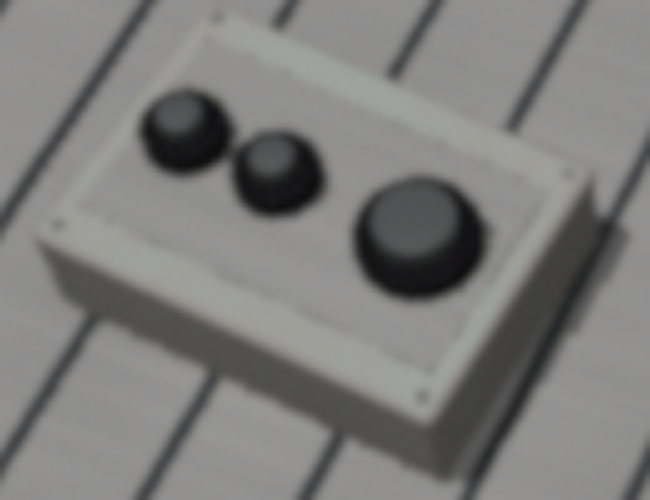

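Run:
```python
from h import *
wr,sc=load("wrist1"),load("scene1")
Z=lambda u,v:(240+u/4-.4,105+v/4-.4)
s=[plane(wr,*Z(*p),.07)[:2] for p in [(56,86),(551,84),(83,507),(527,505)]]
print("screws",np.round(s,4),"centre",np.mean(s,0), "yaw",[np.degrees(np.arctan2(*(b-a)[::-1])) for a,b in((s[0],s[2]),(s[1],s[3]))],np.degrees(np.arctan2(*(s[0]-s[1])[::-1])))
print("diag cross centre",(s[0]+s[3])/2,(s[1]+s[2])/2)
print("mark",plane(wr,*Z(304,222),.083),"bartop ends",plane(wr,*Z(303,240),.126),plane(wr,*Z(303,452),.126))
print("lid ring sides",plane(wr,*Z(168,310),.07),plane(wr,*Z(441,308),.07),plane(wr,*Z(304,170),.07),)
K=lambda u,v:(u/2-.25,95+v/2-.25)
print("key wrist",plane(wr,*K(153,174),.077),"box scr",plane(wr,*K(257,101),.055),plane(wr,*K(221,261),.055))
Q=lambda u,v:(165+u/5-.4,150+v/5-.4)
print("key scene",plane(sc,*Q(414,217),.077),"scr",[plane(sc,*Q(*p),.055).round(4) for p in[(217,17),(57,225),(568,174),(421,397)]])
print(tri([(wr,*K(153,174)),(sc,*Q(414,217))]))
```

```text
screws [[0.4629 0.0724]
 [0.4236 0.1955]
 [0.5769 0.1086]
 [0.5375 0.2318]] centre [0.50024294 0.15207549] yaw [np.float64(17.619777284004755), np.float64(17.712652383048248)] -72.29231818157517
diag cross centre [0.50021092 0.15211614] [0.50027496 0.15203484]
mark [0.47540985 0.14418289 0.083     ] bartop ends [0.47192054 0.14285732 0.126     ] [0.52026155 0.15805305 0.126     ]
lid ring sides [0.51234446 0.11638816 0.07      ] [0.48914655 0.18819541 0.07      ] [0.46431272 0.14068962 0.07      ]
key wrist [ 0.57655201 -0.09495733  0.077     ] box scr [ 0.52703656 -0.05854307  0.055     ] [ 0.63104031 -0.06794642  0.055     ]
key scene [ 0.57640262 -0.09579017  0.077     ] scr [array([ 0.5132, -0.2135,  0.055 ]), array([ 0.6177, -0.2222,  0.055 ]), array([ 0.5267, -0.06  ,  0.055 ]), array([ 0.6306, -0.069 ,  0.055 ])]
[ 0.57656369 -0.09544086  0.07693285]
```

Refined values:
- **Dial axis:** (0.5003, 0.1520), box yaw 17.7°. The mark measures 26 mm from the axis, against 28 expected.
- **Large key:** (0.5766, -0.0954). The two views triangulate its height to 76.9 mm, against 77 given.

Now I'll descend onto the bar.

```bash
python3 -m inch '{"dp": [[12,0.4,-1.2],[15,0,0],[15,0,0],[15,0,0],[15,0,0],[15,0,0],[15,0,0],[10,0,0],[10,0,0],[6,0,0],[5,0,0],[0,0,0],[0,0,0],[0,0,0]], "yaw": [0,0,0,0,0,0,0,0,0,0,0,0,0,0]}' 87
python3 - <<'E'
from rig import bot
import cv2,pickle
c=bot.capture("wrist");cv2.imwrite("pics/wrist2.png",c["color"][:,:,::-1])
s=bot.read_state()
for k in("time_s","position","force","moment"):print(k,s[k])
E
```

```text
time_s: 3.67
position: [0.501, 0.1521, 0.101]
tcp_rot: [[0.001, -0.301, 0.954], [0.0, 0.954, 0.301], [-1.0, -0.0, 0.001]]
force: [0.1, 0.8, -0.3]
opening: 0.999
time_s 3.7167
position [0.50098231 0.15210728 0.10113277]
force [ 0.1563454  -0.77513225  0.18790224]
moment [ 0.11102759 -0.02604119  0.0016358 ]
```

View pics/wrist2.png

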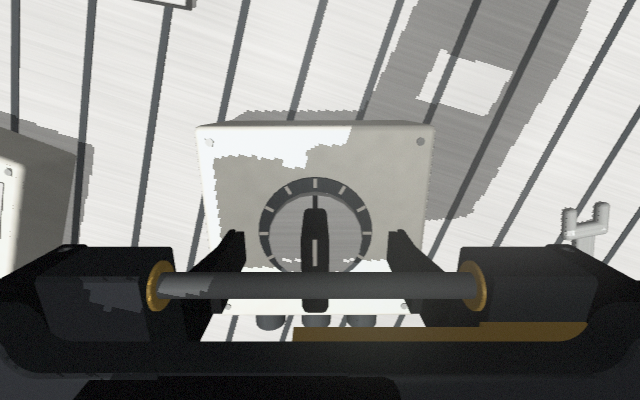

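The bar at (315,260) is centred between the fingers (inner edges at about 245 and 388). I'll close the jaws.

```bash
python3 -m inch '{"dp": [[0,0,0],[0,0,0],[0,0,0],[0,0,0],[0,0,0],[0,0,0],[0,0,0],[0,0,0],[0,0,0],[0,0,0]], "yaw": [0,0,0,0,0,0,0,0,0,0]}' 0
python3 -c "
from rig import bot
s=bot.read_state()
for k in('time_s','position','force','moment','opening'):print(k,s[k])"
```

```text
time_s: 4.55
position: [0.5005, 0.152, 0.1005]
tcp_rot: [[-0.0, -0.301, 0.954], [-0.0, 0.954, 0.301], [-1.0, 0.0, -0.0]]
force: [0.1, -0.6, 0.5]
opening: 0.32
time_s 4.55
position [0.5004917  0.15204543 0.10050412]
force [ 0.1025159  -0.60942641  0.54740308]
moment [ 0.09976206 -0.02912042 -0.05714769]
opening 0.32031266546686676
```

```bash
python3 -m inch '{"dp": [[0,0,0],[0,0,0],[0,0,0],[0,0,0],[0,0,0],[0,0,0]], "yaw": [0,0,0,0,0,0]}' 0
python3 -c "
from rig import bot
s=bot.read_state()
for k in('time_s','position','force','moment','opening'):print(k,s[k])"
```

```text
time_s: 5.05
position: [0.5007, 0.1515, 0.1006]
tcp_rot: [[0.0, -0.301, 0.954], [-0.001, 0.954, 0.301], [-1.0, -0.001, -0.0]]
force: [0.7, -5.1, 0.4]
opening: 0.16
time_s 5.05
position [0.50070739 0.15149369 0.10055739]
force [ 0.71886915 -5.08031694  0.3653432 ]
moment [-0.66926762 -0.09337672 -0.0189896 ]
opening 0.16000373262437959
```

Gripped at 14 mm opening. Turning clockwise now (positive yaw), watching the moment.

```bash
python3 -m inch '{"dp": [[0,0,0],[0,0,0],[0,0,0],[0,0,0],[0,0,0],[0,0,0],[0,0,0],[0,0,0],[0,0,0],[0,0,0],[0,0,0]], "yaw": [3,3,3,3,3,3,3,3,3,3,3]}' 0
python3 -c "
from rig import bot
import numpy as np
s=bot.read_state()
for k in('time_s','position','force','moment','opening'):print(k,s[k])
print(np.degrees(np.arctan2(s['tcp_rot'][1,1],s['tcp_rot'][0,1])))"
python3 -m inch '{"dp": [[0,0,0],[0,0,0],[0,0,0],[0,0,0],[0,0,0],[0,0,0],[0,0,0]], "yaw": [3,3,3,3,3,3,0]}' 0
python3 -c "
from rig import bot
import numpy as np
s=bot.read_state()
for k in('time_s','position','force','moment','opening'):print(k,s[k])
print(np.degrees(np.arctan2(s['tcp_rot'][1,1],s['tcp_rot'][0,1])))"
```

```text
time_s: 5.97
position: [0.5007, 0.1514, 0.1006]
tcp_rot: [[0.0, 0.268, 0.963], [-0.001, 0.963, -0.268], [-1.0, -0.001, 0.001]]
force: [0.9, -4.9, -0.0]
opening: 0.159
time_s 5.9667
position [0.50070553 0.15135245 0.10056745]
force [ 0.94940367 -4.89963158 -0.01557211]
moment [-0.79387419 -0.14446393  0.1851518 ]
opening 0.15941118041837557
74.43443110395272
time_s: 6.55
position: [0.5007, 0.1513, 0.1006]
tcp_rot: [[0.0, 0.552, 0.834], [-0.001, 0.834, -0.552], [-1.0, -0.001, 0.001]]
force: [0.2, -6.0, 0.1]
opening: 0.156
time_s 6.55
position [0.50070249 0.15126903 0.10056438]
force [ 0.23784486 -6.00870091  0.0705451 ]
moment [-0.88079644 -0.13084141  0.1265875 ]
opening 0.1559694207095871
56.46701190858434
```

At 33° the moment was 0.185 N m. At 51° it had dropped to 0.127, which is 0.34 × 21°, so one click is made. I'll continue to about 145° in total.

```bash
cat > st.py <<'E'
from rig import bot
import numpy as np
s=bot.read_state()
print("F",s['force'].round(2),"M",s['moment'].round(3),"turned",(107.46-np.degrees(np.arctan2(s['tcp_rot'][1,1],s['tcp_rot'][0,1]))).round(1),"J6",s['joint_positions'][5].round(1))
E
python3 -m inch '{"dp": [[0,0,0],[0,0,0],[0,0,0],[0,0,0],[0,0,0],[0,0,0],[0,0,0],[0,0,0],[0,0,0]], "yaw": [3,3,3,3,3,3,3,3,3]}' 0; python3 st.py
python3 -m inch '{"dp": [[0,0,0],[0,0,0],[0,0,0],[0,0,0],[0,0,0],[0,0,0],[0,0,0],[0,0,0],[0,0,0],[0,0,0]], "yaw": [3,3,3,3,3,3,3,3,3,3]}' 0; python3 st.py
python3 -m inch '{"dp": [[0,0,0],[0,0,0],[0,0,0],[0,0,0],[0,0,0],[0,0,0],[0,0,0]], "yaw": [3,3,3,3,3,2,0]}' 0; python3 st.py
```

```text
time_s: 7.3
position: [0.5006, 0.1512, 0.1006]
tcp_rot: [[0.0, 0.871, 0.492], [-0.002, 0.492, -0.871], [-1.0, -0.001, 0.001]]
force: [0.6, -6.3, -0.4]
opening: 0.158
F [ 0.63 -6.25 -0.43] M [-1.011 -0.143  0.123] turned 78.0 J6 -24.7
time_s: 8.13
position: [0.5005, 0.1512, 0.1006]
tcp_rot: [[-0.0, 1.0, -0.009], [-0.002, -0.009, -1.0], [-1.0, -0.0, 0.002]]
force: [1.0, -6.2, -0.1]
opening: 0.157
F [ 0.99 -6.17 -0.09] M [-1.094 -0.073  0.163] turned 108.0 J6 5.3
time_s: 8.72
position: [0.5004, 0.1511, 0.1005]
tcp_rot: [[-0.0, 0.954, -0.3], [-0.002, -0.3, -0.954], [-1.0, 0.0, 0.002]]
force: [0.2, -5.5, 0.5]
opening: 0.165
F [ 0.19 -5.55  0.47] M [-1.051  0.058  0.227] turned 124.9 J6 22.2
```

```bash
python3 -m inch '{"dp": [[0,0,0],[0,0,0],[0,0,0]], "yaw": [3,3,2]}' 0; python3 st.py
python3 -m inch '{"dp": [[0,0,0],[0,0,0],[0,0,0]], "yaw": [2,2,2]}' 0; python3 st.py
python3 -m inch '{"dp": [[0,0,0],[0,0,0],[0,0,0]], "yaw": [2,2,2]}' 0; python3 st.py
```

```text
time_s: 8.97
position: [0.5004, 0.1512, 0.1006]
tcp_rot: [[-0.0, 0.902, -0.431], [-0.002, -0.431, -0.902], [-1.0, 0.0, 0.002]]
force: [0.4, -6.1, 1.0]
opening: 0.159
F [ 0.36 -6.15  1.04] M [-1.104  0.029  0.193] turned 133.0 J6 30.2
time_s: 9.22
position: [0.5003, 0.1512, 0.1005]
tcp_rot: [[-0.001, 0.852, -0.523], [-0.002, -0.523, -0.852], [-1.0, 0.0, 0.002]]
force: [-0.3, -6.8, 0.5]
opening: 0.163
F [-0.33 -6.75  0.48] M [-1.134 -0.002  0.097] turned 139.0 J6 36.2
time_s: 9.47
position: [0.5003, 0.1512, 0.1006]
tcp_rot: [[-0.001, 0.793, -0.609], [-0.002, -0.609, -0.793], [-1.0, 0.001, 0.002]]
force: [0.3, -6.2, 0.4]
opening: 0.162
F [ 0.33 -6.2   0.41] M [-1.066  0.033  0.153] turned 145.0 J6 42.2
```

The moment fell to 0.097 by 139° and was back at 0.153 (25°) at 145°, so the fourth click is made. I'll ease back 25°, so the spring is slack, before opening.

```bash
python3 -m inch '{"dp": [[0,0,0],[0,0,0],[0,0,0],[0,0,0],[0,0,0],[0,0,0],[0,0,0]], "yaw": [-5,-5,-5,-5,-5,0,0]}' 0; python3 st.py
python3 -m inch '{"dp": [[0,0,0],[0,0,0],[0,0,0],[0,0,0],[0,0,0],[0,0,0],[0,0,0],[0,0,0]], "yaw": [0,0,0,0,0,0,0,0]}' 70; python3 st.py
python3 -m inch '{"dp": [[-10,0,0],[-15,0,0],[-20,0,0],[-20,0,0],[-20,0,0],[-20,0,0],[-20,0,0],[-5,0,0],[0,0,0],[0,0,0],[0,0,0]], "yaw": [0,0,0,0,0,0,0,0,0,0,0]}' 70; python3 st.py
python3 - <<'E'
from rig import bot
import cv2,pickle
for n in("scene","wrist"):
    c=bot.capture(n);cv2.imwrite(f"pics/{n}3.png",c["color"][:,:,::-1]);pickle.dump(c,open(f"{n}3.pkl","wb"))
    if n=="scene": cv2.imwrite("pics/z_scene3.png",cv2.resize(c["color"][150:280,335:455,::-1],None,fx=4.5,fy=4.5,interpolation=cv2.INTER_CUBIC))
E
```

```text
time_s: 10.05
position: [0.5004, 0.1511, 0.1006]
tcp_rot: [[-0.0, 0.977, -0.215], [-0.002, -0.215, -0.977], [-1.0, -0.0, 0.002]]
force: [0.5, -6.1, 0.6]
opening: 0.16
F [ 0.49 -6.07  0.59] M [-1.143 -0.038  0.031] turned 119.9 J6 17.1
time_s: 10.72
position: [0.5005, 0.1522, 0.1005]
tcp_rot: [[-0.0, 0.976, -0.216], [0.0, -0.216, -0.976], [-1.0, -0.0, -0.0]]
force: [0.1, -0.6, -0.1]
opening: 0.679
F [ 0.15 -0.65 -0.07] M [-0.013 -0.002  0.002] turned 120.0 J6 17.1
time_s: 11.63
position: [0.4995, 0.152, 0.2295]
tcp_rot: [[-0.002, 0.976, -0.216], [-0.0, -0.216, -0.976], [-1.0, -0.002, 0.001]]
force: [0.4, 0.1, -0.8]
opening: 0.802
F [ 0.4   0.05 -0.81] M [ 0.009 -0.01  -0.024] turned 120.0 J6 17.1
```

View pics/wrist3.png

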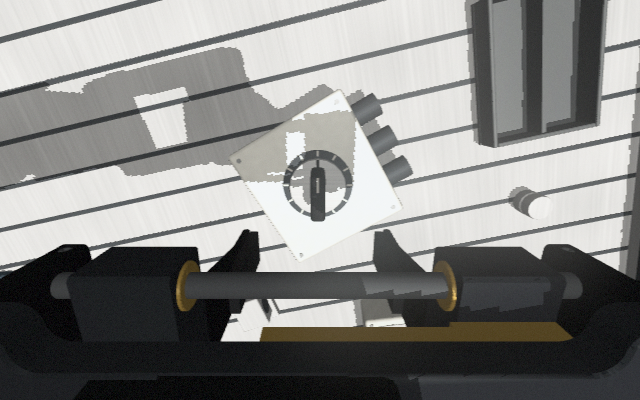

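View pics/z_scene3.png

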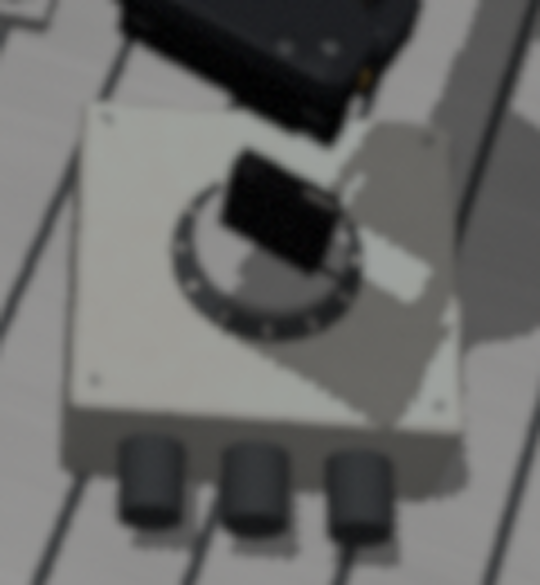

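The bar now stands upright in the wrist view at (318,165)-(318,221), which matches the tool's turn of 120°. The scene view shows the white line pointing to the box's +y, +x quadrant. I'll measure the mark.

Run:
```python
from h import *
import cv2
wr=load("wrist3")
cv2.imwrite("pics/z4.png",cv2.resize(wr["color"][80:270,220:415,::-1],None,fx=3,fy=3,interpolation=cv2.INTER_CUBIC))
R=wr["pose"]; a=np.array([.5003,.1520]);y=np.radians(17.7)
for k in range(3,6):
    t=y+np.pi-np.radians(30*k);p=proj(wr,[*(a+.028*np.array([np.cos(t),np.sin(t)])),.083]);print(k,p,(p-[220,80])*3)
```

```text
3 [303.29631977 164.84879364] [249.8889593  254.54638091]
4 [316.92908731 161.19709184] [290.78726193 243.59127552]
5 [330.58060276 164.78703575] [331.74180829 254.36110724]
```

View pics/z4.png

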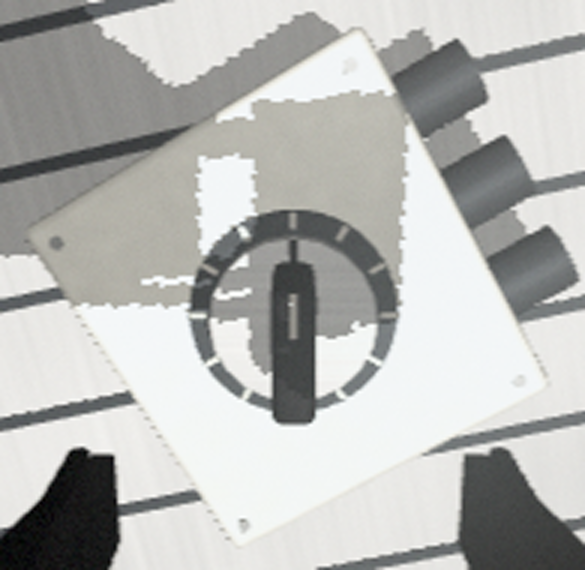

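The mark at zoom (292,249) matches the position predicted for click 4, (291,244); clicks 3 and 5 would put it at 250 or 332. The dial is good. Next I'll go above the large key with the fingers closed.

```bash
python3 -m inch '{"dp": [[0,10.7,18.7],[0,10.7,18.7],[0,10.7,18.7],[0,10.7,18.7],[0,10.7,18.7],[0,10.7,18.7],[0,10.7,18.7],[0,10.7,18.7],[0,10.7,18.7],[0,10.7,18.7],[0,10.7,18.7],[0,10.7,18.7],[0,0,0],[0,0,0],[0,0,0],[0,0,0],[0,0,0],[0,0,0],[0,0,0],[0,0,0]], "yaw": [0,0,0,0,0,0,0,0,0,0,0,0,0,0,0,0,0,0,0,0]}' 0
python3 -m inch '{"dp": [[20,0,0],[20,0,0],[20,0,0],[15,0,0],[10,0,0],[0,0,0],[0,0,0],[0,0,0]], "yaw": [0,0,0,0,0,0,0,0]}' 0
python3 - <<'E'
from rig import bot
import cv2,pickle
for n in("scene","side","wrist"):
    c=bot.capture(n);cv2.imwrite(f"pics/{n}4.png",c["color"][:,:,::-1]);pickle.dump(c,open(f"{n}4.pkl","wb"))
    if n=="side": cv2.imwrite("pics/z_side4.png",cv2.resize(c["color"][150:350,280:480,::-1],None,fx=3,fy=3,interpolation=cv2.INTER_CUBIC))
s=bot.read_state()
for k in("time_s","position","force","opening"):print(k,s[k])
E
```

```text
time_s: 13.4
position: [0.5772, -0.0944, 0.2307]
tcp_rot: [[0.0, 0.976, -0.216], [-0.0, -0.216, -0.976], [-1.0, 0.0, 0.0]]
force: [0.1, 0.2, 0.9]
opening: 0.005
time_s: 14.07
position: [0.5781, -0.095, 0.1465]
tcp_rot: [[0.002, 0.976, -0.216], [-0.001, -0.216, -0.976], [-1.0, 0.002, 0.0]]
force: [-0.1, -0.2, -0.2]
opening: 0.003
time_s 14.2167
position [ 0.57803622 -0.09504856  0.14668179]
force [ 0.34897501 -0.48847022 -0.14114148]
opening 0.004073912108129065
```

View pics/z_side4.png

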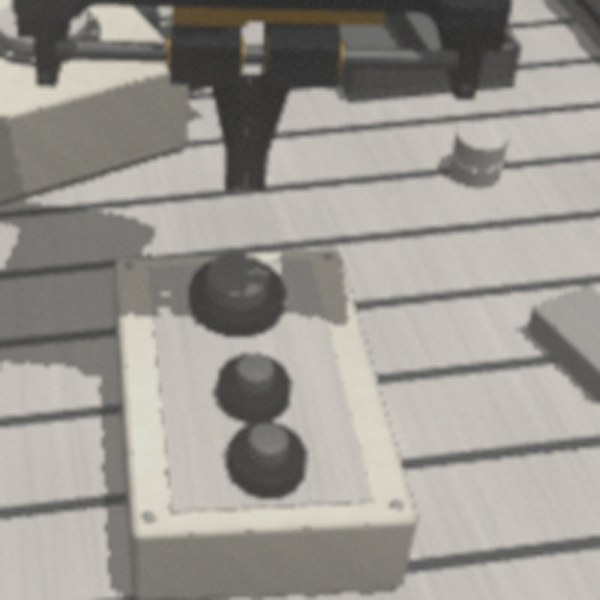

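View pics/wrist4.png

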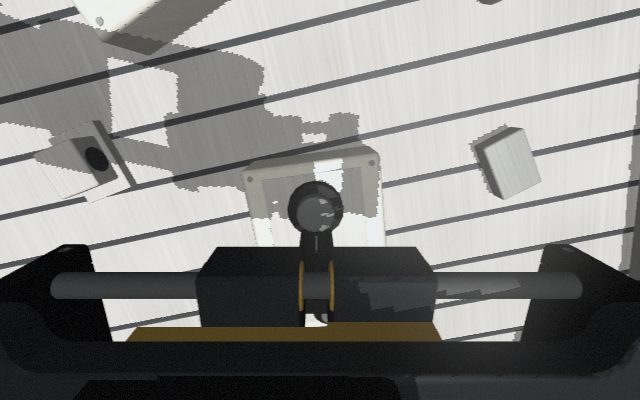

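The closed fingertips (side zoom (245,190)) stand over the large key at (240,275). In the wrist view the key at (316,208) is in line with the fingertips at column 316. I'll go down in small steps, watching the force.

```bash
python3 -m inch '{"dp": [[10,0.5,0],[15,0.5,0],[12,0.5,0],[8,0,0],[6,0,0],[4,0,0],[0,0,0],[0,0,0],[0,0,0]], "yaw": [0,0,0,0,0,0,0,0,0]}' 0
python3 -m inch '{"dp": [[1,0,0],[1,0,0],[1,0,0],[0,0,0],[0,0,0]], "yaw": [0,0,0,0,0]}' 0
python3 -m inch '{"dp": [[1,0,0],[1,0,0],[0,0,0],[0,0,0]], "yaw": [0,0,0,0]}' 0; python3 st.py
```

```text
time_s: 14.97
position: [0.5792, -0.0953, 0.091]
tcp_rot: [[0.001, 0.976, -0.216], [-0.0, -0.216, -0.976], [-1.0, 0.001, 0.0]]
force: [-0.4, -0.4, 1.1]
opening: 0.006
time_s: 15.38
position: [0.5791, -0.0952, 0.0879]
tcp_rot: [[0.001, 0.976, -0.216], [-0.0, -0.216, -0.976], [-1.0, 0.001, 0.0]]
force: [-1.0, -1.6, 2.0]
opening: 0.01
time_s: 15.72
position: [0.5791, -0.0952, 0.0858]
tcp_rot: [[0.001, 0.976, -0.216], [-0.0, -0.216, -0.976], [-1.0, 0.001, 0.0]]
force: [0.0, 0.3, 4.3]
opening: 0.003
F [0.03 0.32 4.32] M [ 0.01   0.032 -0.009] turned 120.0 J6 -7.7
```

Contact was at TCP z of about 0.088, as predicted. Continuing to press.

```bash
python3 -m inch '{"dp": [[1,0,0],[0.5,0,0],[0,0,0],[0,0,0]], "yaw": [0,0,0,0]}' 0; python3 st.py
python3 -m inch '{"dp": [[0.5,0,0],[0.5,0,0],[0,0,0],[0,0,0]], "yaw": [0,0,0,0]}' 0; python3 st.py
python3 -m inch '{"dp": [[0.5,0,0],[0.5,0,0],[0,0,0],[0,0,0]], "yaw": [0,0,0,0]}' 0; python3 st.py
```

```text
time_s: 16.05
position: [0.5791, -0.0952, 0.0843]
tcp_rot: [[0.001, 0.976, -0.216], [-0.0, -0.216, -0.976], [-1.0, 0.001, 0.0]]
force: [-0.5, -0.3, 5.4]
opening: 0.004
F [-0.48 -0.3   5.4 ] M [-0.004  0.021  0.039] turned 120.0 J6 -7.7
time_s: 16.38
position: [0.5791, -0.0953, 0.0834]
tcp_rot: [[0.001, 0.976, -0.216], [-0.0, -0.216, -0.976], [-1.0, 0.001, 0.0]]
force: [-0.6, 0.3, 7.0]
opening: 0.009
F [-0.58  0.26  6.95] M [-0.034  0.107 -0.019] turned 120.0 J6 -7.7
time_s: 16.72
position: [0.579, -0.0952, 0.0825]
tcp_rot: [[0.001, 0.976, -0.216], [-0.0, -0.216, -0.976], [-1.0, 0.001, 0.0]]
force: [0.3, 0.9, 6.5]
opening: -0.0
F [0.3  0.88 6.55] M [0.025 0.12  0.022] turned 120.0 J6 -7.7
```

```bash
python3 -m inch '{"dp": [[0.5,0,0],[0,0,0],[0,0,0],[0,0,0]], "yaw": [0,0,0,0]}' 0; python3 st.py
python3 -m inch '{"dp": [[0.4,0,0],[0,0,0],[0,0,0],[0,0,0]], "yaw": [0,0,0,0]}' 0; python3 st.py
```

```text
time_s: 17.05
position: [0.5791, -0.0952, 0.0824]
tcp_rot: [[0.001, 0.976, -0.216], [-0.0, -0.216, -0.976], [-1.0, 0.001, 0.0]]
force: [-0.6, 0.8, 8.1]
opening: 0.006
F [-0.62  0.76  8.08] M [ 0.06   0.157 -0.013] turned 120.0 J6 -7.7
time_s: 17.38
position: [0.5791, -0.0953, 0.0824]
tcp_rot: [[0.001, 0.976, -0.216], [-0.0, -0.216, -0.976], [-1.0, 0.001, 0.0]]
force: [-1.9, 1.0, 11.8]
opening: 0.006
F [-1.94  0.95 11.78] M [0.088 0.255 0.052] turned 120.0 J6 -7.7
```

The key has bottomed: z holds at 0.0824 while the force rises to 11.8 N, under the 20 N limit. I'll release straight up.

```bash
python3 -m inch '{"dp": [[-2,0,0],[-2,0,0],[-3,0,0],[-5,0,0],[-10,0,0],[-20,0,0],[-20,0,0],[-20,0,0],[-20,0,0],[-20,0,0],[0,0,0],[0,0,0],[0,0,0],[0,0,0],[0,0,0],[0,0,0],[0,0,0],[0,0,0]], "yaw": [0,0,0,0,0,0,0,0,0,0,0,0,0,0,0,0,0,0]}' 0
python3 - <<'E'
from rig import bot
from h import *
import cv2,pickle
a=np.array([.5003,.1520]);y=np.radians(17.7)
for n,(x0,y0,x1,y1) in {"scene":(165,140,455,290),"side":(240,110,450,350)}.items():
    c=bot.capture(n);f=2.7 if n=="scene" else 2.4
    cv2.imwrite(f"pics/z_{n}5.png",cv2.resize(c["color"][y0:y1,x0:x1,::-1],None,fx=f,fy=f,interpolation=cv2.INTER_CUBIC))
    for k in (3,4,5):
        t=y+np.pi-np.radians(30*k);p=proj(c,[*(a+.022*np.array([np.cos(t),np.sin(t)])),.126]);print(n,k,((p-[x0,y0])*f).round(1))
s=bot.read_state();print(s["time_s"],s["position"],s["force"])
E
```

```text
time_s: 18.88
position: [0.5786, -0.0951, 0.2026]
tcp_rot: [[-0.001, 0.976, -0.216], [0.0, -0.216, -0.976], [-1.0, -0.001, -0.0]]
force: [-0.1, -0.3, 0.0]
opening: 0.006
scene 3 [665.  137.6]
scene 4 [660.4 152.5]
scene 5 [647.4 162.8]
side 3 [115.7  49.4]
side 4 [129.8  48. ]
side 5 [143.  50.]
18.9833 [ 0.57871444 -0.0951526   0.20292274] [ 0.2775458  -0.22789164 -0.21665292]
```

View pics/z_scene5.png

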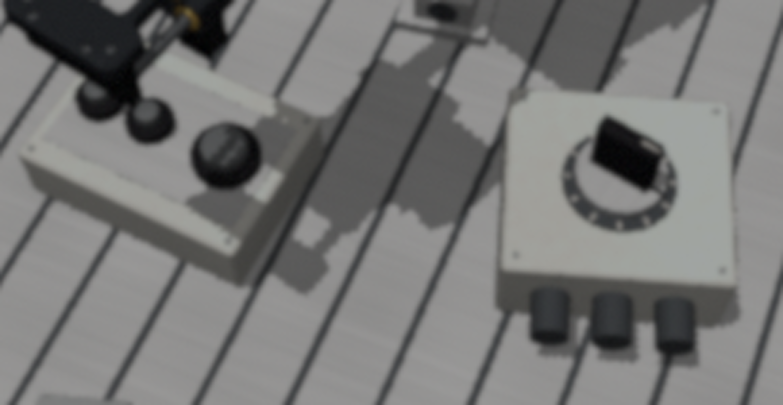

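View pics/z_side5.png

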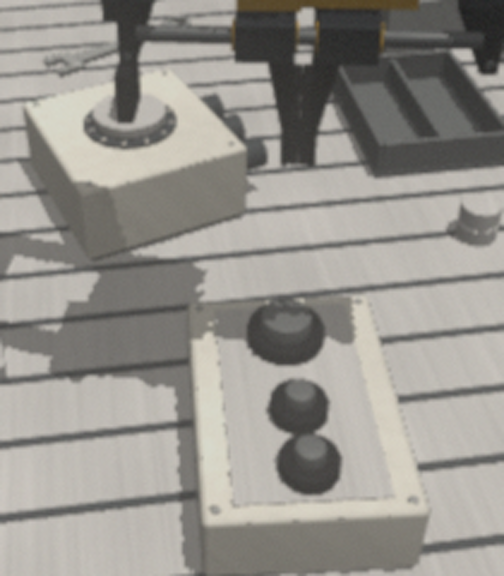

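The bar's far top corner in the scene crop, at about (660,155), matches click 4. The key is up and the arm is clear of everything, with force about 0, so I'll hand in.

```bash
python3 -c "
from rig import bot
print(bot.hand_in())"
```

```text
the job is handed in; nothing more can be done
None
```

I turned the dial four clicks clockwise, pressed the large key fully down and let it come up, then handed the job in at about 19 s. No verdict was reported.

- **Dial:** I gripped the bar and twisted it to about 145°. The moment readings fitted a jump at each of the four clicks. I then eased back to 120°, opened the jaws and lifted off. After release, the mark sat where click 4 was predicted in the wrist view, about 2 px off in the original image. The final scene picture agrees.
- **Large key:** I pressed it in steps of 1 mm or less until it bottomed. The height held at 82.4 mm while the measured force rose from 8.1 to 11.8 N, under the 20 N limit. In the last pictures it looks up again; I had no reading of the key itself.
- **Other checks:** I kept clear of the small keys and the jog box lid. The arm ended clear of everything, with force about 0.
- **Small disagreements:**
  - While I held the dial there was a steady side force of 5–7 N from slight off-centring.
  - The moment at 108° was about 0.05 N m higher than the spring figure gives; the readings after it fitted the click count.
  - The key was pressed about 2.5 mm off its centre, still well within the 32 mm cap.

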